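# Clamp the shaving mirror on the soap ledge with the ratchet knob

## Task

Stand the shaving mirror's foot in the open ledge clamp, glass facing the clamp's open side, slid gently right back against the back stop, and let go of it. Then turn the ratchet knob clockwise to close the jaw on the foot until the knob slips and clicks, and stop there: one click is right, a second does no harm, never a third. Leave everything else on the ledge where it is.

Things in the scene. Friction and masses are not known exactly. Their poses are not given: they have to be found in the camera images.
- mirror: Loose shaving mirror, 0.2 to 0.33 kg, grey plastic, mirror glass on one face. Block foot 40 (x) x 36 (y) x 26 (z) mm; on it a round head, diameter 70, 14 thick (x), centre 61 and top 96 above the foot's underside. Origin: centre of the foot's underside, z up, the glass looks along -x. Pinch the head from above across its 14 mm.
- glass (a point): Centre of the mirror glass, 61 mm above the foot's underside, 7 mm to -x of the mirror's middle; axes as the mirror's.
- clamp: Steel clamp fixed on the ledge, place and yaw vary. Origin: on the board where the centre of the mirror's foot belongs, axes parallel to the mirror's (glass to the open side, -x). Fixed jaw: inner face y = -18 mm. Jaws 22 mm high; open to -x and up; the foot rests on the board. Grey gear housing 56 x 60 x 42 high, centred at y = +125 mm, carries the knob.
- stop_face (a point): Middle of the back stop's face towards -x, at mid height (11 mm above the board; clamp x = +20 mm, y = +2). The stop is 68 mm long (y) and 22 high; the foot must touch it with its +x face. Axes as the clamp's.
- jaw: Moving jaw, steel block 38 (x) x 12 (y) x 21 mm high. Origin: on the board below its gripping face, which starts at clamp y = 30 to 36 mm and moves 9 mm to -y per radian of clockwise spindle turn: 1.3 to 2 rad closes it on the 36 mm foot, which it pushes over to the fixed jaw. Friction keeps it where it is left.
- knob_grip (a point): Centre of the black ratchet knob's wing, 71 mm above the board on the vertical knob axis (clamp x = 0, y = +125 mm). Wing 38 long (x) x 11 thick (y), 57 to 83 mm above the board. Clockwise from above closes the jaw. The spindle turns with it (about 0.2 N m) until the jaw is tight; then the knob slips on the spindle. It stays where it is let go.
- spindle_mark (a point): Top of the steel spindle disc (diameter 48, 47 mm above the board) under the knob, same axis; x to the dark rim mark. Angle between its x and knob_grip's x = ratchet slip, 0 at the start. In slip the torque peaks (about 0.37 N m) near 0.1 rad and falls to almost none near 0.3 rad; a click is done each 0.42 rad.
- soap_dish: Ridged blue plastic soap dish, 85 x 125 x 22 mm, bystander, origin under its centre.
- soap: White soap bar 55 x 85 x 24 mm lying in the dish, bystander, origin under its centre.
- comb: Black plastic comb 28 x 150 x 5 mm lying flat, long along its y, bystander, origin under its centre.
- compact: Closed round mirror compact, diameter 70, 18 high, bystander, origin under its centre.
- tumbler: White tumbler, diameter 70, 95 high, bystander, origin under its centre.
- nail_brush: Wooden nail brush 40 x 90 x 31 mm, bystander, origin under its centre.
There are look-alikes about, which are no part of the job. There is more than one size of the mirror; the job needs the smaller. What is shaped like the clamp but blue is not meant.

How it is judged (in metres and radians):
On the way, in this order (a step that is already met when the one before it is completed fails the run):
1. the mirror stands in the open clamp, back against the stop, let go (x of mirror in the frame of clamp between -0.004 and 0.004 m and x of glass in the frame of clamp below 0 m and z of mirror in the frame of clamp below 0.004 m and angle between mirror's own z axis and vertical below 0.08 rad and angle between the x axis of mirror and the x axis of clamp, either way round below 0.15 rad and y of mirror in the frame of clamp between -0.003 and 0.02 m and contact force between the fingers and mirror below 0.2 N), for 0.2 s.
2. the jaw is tight on the foot and the knob has slipped to its first click (contact force between jaw and mirror above 4 N and y of mirror in the frame of clamp between -0.003 and 0.003 m and angle between the x axis of mirror and the x axis of clamp, either way round below 0.06 rad and angle between the x axis of knob_grip and the x axis of spindle_mark, either way round above 0.28 rad), for 0.1 s.
At the end, for the whole second after the job is handed in: The mirror stands upright on the board in the clamp, glass to the open side, within 4 mm of the back stop and 3 mm of the fixed jaw, square within 0.06 rad, the jaw pressing it with over 4 N; ratchet slip 0.25 to 1.1 rad (one or two clicks); at rest (x of mirror in the frame of clamp between -0.004 and 0.004 m and x of glass in the frame of clamp below 0 m and z of mirror in the frame of clamp below 0.004 m and angle between mirror's own z axis and vertical below 0.08 rad and angle between the x axis of mirror and the x axis of clamp, either way round below 0.15 rad and contact force between jaw and mirror above 4 N and y of mirror in the frame of clamp between -0.003 and 0.003 m and angle between the x axis of mirror and the x axis of clamp, either way round below 0.06 rad and angle between the x axis of knob_grip and the x axis of spindle_mark, either way round between 0.25 and 1.1 rad and linear speed of mirror below 0.02 m/s); the robot touches nothing.
It fails at once if the knob is turned on to a third click (angle between the x axis of knob_grip and the x axis of spindle_mark, either way round above 1.1 rad).
It fails at once if the mirror, while held, is pushed against the clamp or its stop with over 25 N (contact force between mirror and clamp above 25 N and contact force between the fingers and mirror above 1 N).
It fails at once if the mirror is tipped over (angle between mirror's own z axis and vertical above 0.6 rad).
It fails at once if another thing on the ledge is moved over 25 mm (distance of any of soap_dish, soap, comb, compact, tumbler, nail_brush from where it was at the start of the episode above 0.025 m).
It also fails if it takes over 67 s, if anything falls off the work surface, if the arm or the gripper's body presses on something with over 40 N, if the wrist force passes 120 N, or if a joint passes its speed limit or range.

## Robot

A 6-joint arm with a two-finger parallel gripper is mounted at the origin on the work surface. World frame = base frame: x ahead of the robot, y to its left, z up, the work surface at z = 0. Lengths are in m, angles in degrees, forces in N, time in s.
With the tool pointing down it reaches from about 0.4 to 0.925 m from the base axis. Payload 12.5 kg.
Tool frame: the origin (TCP) lies on the mounting face of the last link; the fingertips stand 190 mm ahead of it and the grasp point (between the pads) lies 171 mm ahead of it (ctrl.grasp_offset is the distance from the TCP to the grasp point, in m); z points along the fingers, y is the line along which they close (so a half turn about z gives the same grasp; the last joint's range is limited). The gripper opens to 95 mm and grips with 3 to 60 N. Pads are 20 mm wide; open, the fingers measure 119 mm over their backs; the gripper's body (75 mm by 180 mm) begins 59 mm behind the grasp point.
Start: joints at [69.122, 28.126, 89.318, -0, 62.55, -6.05], TCP at [0.16, 0.604, 0.405] pointing down, gripper open.
Joint ranges: [-177.58, 177.58], [-47.91, 125.51], [2.72, 160], [-65.01, 245.01], [3.68, 167.84], [-153.87, 153.87]. Speed limits (degrees/s): [127.2, 127.2, 159.86, 180, 180, 180].

## Interface

Orientations are given as [roll, pitch, yaw] about the fixed x, y, z axes, in that order (R = Rz(yaw) Ry(pitch) Rx(roll)).
In Python, from cell import ctrl gives the robot as it stands. The module is installed in compiled form; this text tells all that it offers.
- The arm moves only by the tool jog_arm, never from a script. Its argument "plan" is text: rows parted by semicolons, each of 5 numbers parted by spaces: the gripper's target within -1 to 1 (fully open at 1, half-way at 0, shut at -1), then the shift along the tool's x, y, z in mm, then the turn about the tool's z in rad. A call has 1 to 8 rows; each row shifts and turns the commanded pose from where the row before left it, along the tool's axes as they then stand; what a row does not reach is not made up. A row lasts 1/10 s, in which the tool goes at most 50 mm and 8.59 degrees, less where a joint would pass 70% of its speed; a pose out of reach is approached as far as the arm can. A call is refused whole if a number of a shift passes 50 or a number of a turn 0.15, either way. A call with a gripper value outside its range is refused whole. The fingers move at their own pace and stop on an object; the grip force is fixed at half the most. Time passes only in rows, so rows that do not move let the fingers close. It gives the time, the measured TCP pose, the force, the opening and the grip force at its end, in the units of the state.
- ctrl.state(): the state, without advancing time (a new reading comes with each control period).
- ctrl.read_camera(name): name is "scene" or "top" or "wrist"; returns a dict with "image" (400x640x3 uint8, red, green, blue), "K" (3x3 intrinsics, pixels), "world_from_camera" (4x4, takes a point from camera to world coordinates); the wrist camera has in their place "hand_eye" (4x4, takes a point from camera to tool coordinates, whose origin is the TCP and whose axes are the flange's). Camera axes: x right, y up, looking along -z (the intrinsics and any distortion apply to the point x, -y, -z); pixel columns grow to the right and rows downward; lengths in m; the calibration is good to about 2 mm. A picture is of the moment at which its call begins: read the wrist's pose just before it. There is no depth.
- ctrl.close_job(): hands the job in; it is judged then, once.
The state is a dict: "clock": time; "joint_pos": joint angles; "dq": joint speeds; "effort": joint torques, N m; "eef_pos": TCP position; "orientation": TCP orientation; "ft_force": force on the tool from outside, world axes, zero at the start; "torque": the same for the moment, N m; "opening": opening from 0.0 (shut) to 1.0 (fully open); "gripper_force": force on a finger pad.
Only numpy, scipy, OpenCV 4.12 (cv2) and the standard library are available. Lean on these libraries where they do the work, as an engineer would, in place of code of your own. Each camera call takes 0.05 s, during which the arm holds its last target. There are 200 camera calls.

## Working session

There is one attempt and no reset: what is moved stays moved. The work goes in short steps, Python scripts to look and compute and a tool call to move; the robot and the scene stay as the last step left them, time stands still between calls to the robot, and variables do not carry over. Pictures are saved under pics/ and viewed, at most 10 in all, crops included, and the job is handed in when it is done.

Besides the shell and the picture viewer there is one more tool, called after "Request:" by a JSON object that holds its "fn" and its "kwargs", one argument or row to a line. jog_arm: Moves the arm, as the interface text tells. Its arguments: {"type":"object","properties":{"plan":{"type":"string"}},"required":["plan"]}

```bash
mkdir -p pics; cat > h.py <<'E'
import numpy as np, cv2
from cell import ctrl
from scipy.spatial.transform import Rotation as Ro
def tcp(s=None):
    s=s or ctrl.state(); T=np.eye(4); T[:3,:3]=Ro.from_euler('xyz',s['orientation'],degrees=True).as_matrix(); T[:3,3]=s['eef_pos']; return T
def cam(n):
    T=tcp(); c=ctrl.read_camera(n); W=T@np.array(c['hand_eye']) if n=='wrist' else np.array(c['world_from_camera'])
    return c['image'],np.array(c['K']),W,c
def ray(K,W,u,v):
    d=np.linalg.inv(K)@[u,v,1.]; return W[:3,3],W[:3,:3]@(d*[1,-1,-1])
def onz(K,W,u,v,z):
    o,d=ray(K,W,u,v); return o+d*(z-o[2])/d[2]
def proj(K,W,p):
    q=np.linalg.inv(W)@np.append(p,1); q=K@(q[:3]*[1,-1,-1]); return q[:2]/q[2]
def save(im,n): cv2.imwrite('pics/'+n,im[...,::-1])
E
python3 - <<'E'
from h import *
s=ctrl.state(); print(s)
for n in ['scene','top','wrist']:
    im,K,W,c=cam(n); save(im,n+'0.png'); np.savez('pics/'+n+'0.npz',im=im,K=K,W=W); print(n,c.keys(),K.tolist(),W.round(3).tolist())
E
```

```text
{'clock': 0.0, 'joint_pos': array([ 6.91208746e+01,  2.81629962e+01,  8.93501031e+01, -9.02648761e-04,
        6.25478866e+01, -6.05071701e+00]), 'dq': array([-0.04407891, -0.0802062 , -0.0337479 ,  0.06507909,  0.05714657,
        0.02653617]), 'effort': array([ 3.51937015e-03, -6.12650299e+01, -2.58178890e+01,  6.94908598e-02,
        4.81867057e-02, -6.27819281e-05]), 'eef_pos': array([0.1599223 , 0.604156  , 0.40417425]), 'orientation': array([-1.79939269e+02, -5.63234330e-03,  1.65172005e+02]), 'ft_force': array([ 0.08850779, -0.45506523, -0.19547106]), 'torque': array([ 0.04414258,  0.02746816, -0.01550271]), 'gripper_force': 0.0, 'opening': 0.998052783223004}
scene dict_keys(['image', 'K', 'world_from_camera']) [[362.9919355209211, 0.0, 318.8913943589564], [0.0, 362.9919355209211, 206.1840707924139], [0.0, 0.0, 1.0]] [[0.559, -0.489, 0.67, 1.147], [0.829, 0.343, -0.441, -0.316], [-0.014, 0.802, 0.597, 0.571], [0.0, 0.0, 0.0, 1.0]]
top dict_keys(['image', 'K', 'world_from_camera']) [[497.1249827702216, 0.0, 307.07325551888283], [0.0, 497.1249827702216, 198.42447664156862], [0.0, 0.0, 1.0]] [[-0.01, 0.991, -0.135, 0.4], [-1.0, -0.009, 0.011, 0.066], [0.01, 0.135, 0.991, 1.379], [0.0, 0.0, 0.0, 1.0]]
wrist dict_keys(['image', 'K', 'hand_eye']) [[344.96347900796763, 0.0, 323.56024659629117], [0.0, 344.96347900796763, 199.62811717158064], [0.0, 0.0, 1.0]] [[0.257, -0.938, -0.234, 0.095], [0.966, 0.249, 0.064, 0.621], [-0.002, -0.242, 0.97, 0.383], [0.0, 0.0, 0.0, 1.0]]
```

View pics/top0.png

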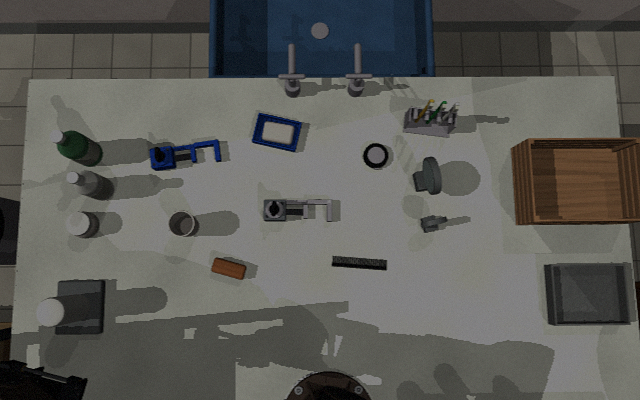

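View pics/scene0.png

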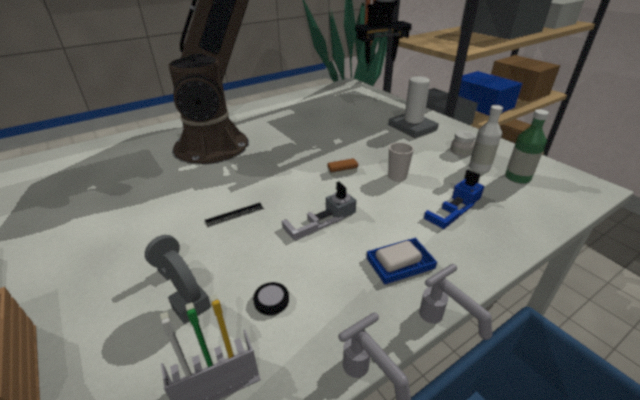

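The top view shows the grey clamp at about (300,210) with its housing to the left, so its open side faces the robot. The comb is at (360,263) and the two mirrors are at (432,222) and (428,175). I'll zoom in on the mirrors and the clamp.

```bash
python3 - <<'E'
from h import *
t=np.load('pics/top0.npz')['im']; s=np.load('pics/scene0.npz')['im']
a=cv2.resize(t[140:250,380:490],(396,396),interpolation=3); b=cv2.resize(t[180:240,250:350],(400,240),interpolation=3)
c=cv2.resize(s[220:330,120:230],(396,396),interpolation=3)
o=np.zeros((600,800,3),np.uint8); o[:396,:396]=a; o[:396,400:796]=c
o[398:598,:400]=b[:200]; o=cv2.convertScaleAbs(o,alpha=1.5); save(o,'crop1.png')
E
```

```text
(no output)
```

View pics/crop1.png

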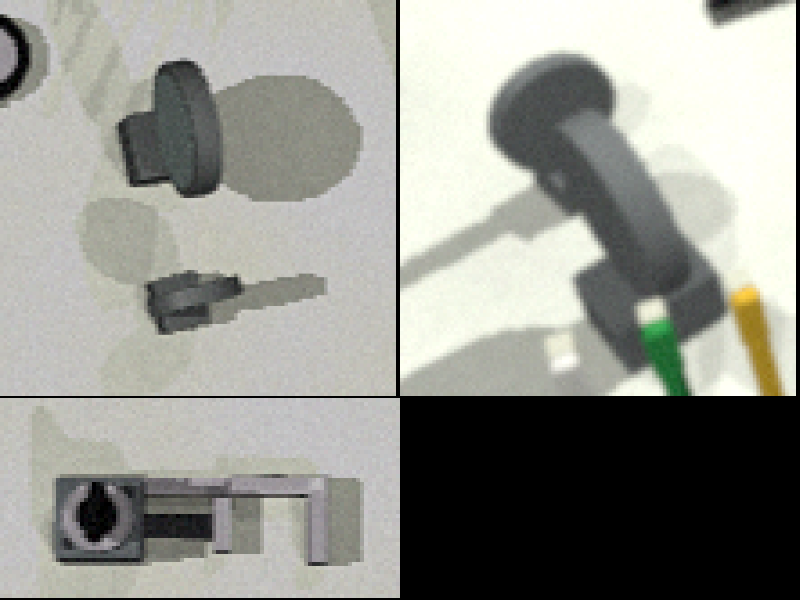

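```bash
python3 - <<'E'
from h import *
d=np.load('pics/top0.npz'); K,W=d['K'],d['W']
for n,u,v,z in [('mirror foot low-left',421,219,0),('foot right',438,231,.026),('head L',424,223,.08),('head R',447,219,.061),('knob',250+97/4,180+112/4,.083),('hous TL',250+57/4,180+78/4,.042),('hous BL',250+57/4,180+163/4,.042),('hous TR',250+144/4,180+78/4,.042),('hous BR',250+144/4,180+163/4,.042),('stopR',250+327/4,180+80/4,.022),('fixedjaw BR',250+327/4,180+165/4,.022),('tumbler',183,220,.095),('pens',430,125,.1)]:
    print(n,onz(K,W,u,v,z).round(4))
print(ctrl.read_camera('wrist')['hand_eye'])
E
```

```text
mirror foot low-left [ 0.5268 -0.2667  0.    ]
foot right [ 0.4911 -0.3055  0.026 ]
head L [ 0.5088 -0.2548  0.08  ]
head R [ 0.5205 -0.3214  0.061 ]
knob [0.5516 0.1378 0.083 ]
hous TL [0.5798 0.1671 0.042 ]
hous BL [0.522 0.167 0.042]
hous TR [0.5793 0.1082 0.042 ]
hous BR [0.5215 0.1085 0.042 ]
stopR [ 0.5795 -0.0171  0.022 ]
fixedjaw BR [ 0.5208 -0.0161  0.022 ]
tumbler [0.5211 0.3728 0.095 ]
pens [ 0.7678 -0.2767  0.1   ]
[[-1.40877216e-03  9.70184729e-01  2.42362551e-01  6.69601624e-02]
 [ 9.99998750e-01  1.19279221e-03  1.03787327e-03 -5.46466485e-05]
 [ 7.17840632e-04  2.42363711e-01 -9.70185197e-01  2.09878493e-02]
 [ 0.00000000e+00  0.00000000e+00  0.00000000e+00  1.00000000e+00]]
```

Request:
{"fn": "jog_arm", "kwargs": {
  "plan": "1 0 0 0 0.15;1 0 0 0 0.15;1 0 0 0 0.15;1 0 0 0 0.15;1 0 0 0 0.15;1 0 0 0 0.15;1 0 0 0 0.15;1 0 0 0 0.13"
}}

```text
clock: 1.0
eef_pos: [0.1599, 0.6042, 0.4046]
orientation: [-180.0, 0.0, 97.2]
ft_force: [0.3, -0.5, 0.3]
opening: 0.999
gripper_force: 0.0
```

Request:
{"fn": "jog_arm", "kwargs": {
  "plan": "1 -39 30 0 0;1 -39 30 0 0;1 -39 30 0 0;1 -39 30 0 0;1 -39 30 0 0;1 -39 30 0 0;1 -39 30 0 0;1 -39 30 0 0"
}}

```text
clock: 1.8
eef_pos: [0.44, 0.3248, 0.4048]
orientation: [180.0, -0.0, 97.6]
ft_force: [0.8, 0.8, -0.2]
opening: 1.004
gripper_force: 0.0
```

Request:
{"fn": "jog_arm", "kwargs": {
  "plan": "1 -49 -8 0 0;1 -49 -8 0 0;1 -49 -8 0 0;1 -49 -8 0 0;1 -49 -8 0 0;1 -49 -8 0 0;1 -49 -8 0 0;1 -49 -8 0 0"
}}

```text
clock: 2.6
eef_pos: [0.4265, -0.0724, 0.4049]
orientation: [180.0, 0.0, 97.6]
ft_force: [1.3, 0.5, -0.0]
opening: 1.005
gripper_force: 0.0
```

Request:
{"fn": "jog_arm", "kwargs": {
  "plan": "1 -49 -8 0 0;1 -49 -8 0 0;1 -49 -8 0 0;1 0 0 0 0;1 0 0 0 0"
}}

```text
clock: 3.1
eef_pos: [0.4223, -0.2202, 0.4043]
orientation: [-180.0, -0.0, 97.4]
ft_force: [-0.3, 0.8, -0.1]
opening: 1.0
gripper_force: 0.0
```

```bash
python3 - <<'E'
from h import *
im,K,W,c=cam('wrist'); np.savez('pics/w1.npz',im=im,K=K,W=W); save(cv2.convertScaleAbs(im,alpha=1.3),'w1.png'); s=ctrl.state();print(s['eef_pos'],s['orientation'],s['clock'],W[:3,3]); print(proj(K,W,[.512,-.288,.05]))
E
```

```text
[ 0.42239662 -0.21916093  0.4044775 ] [-1.79974155e+02 -4.23928162e-02  9.75183264e+01] 3.15 [ 0.41413771 -0.15333063  0.38339653]
[400.47266344 258.3454295 ]
```

View pics/w1.png

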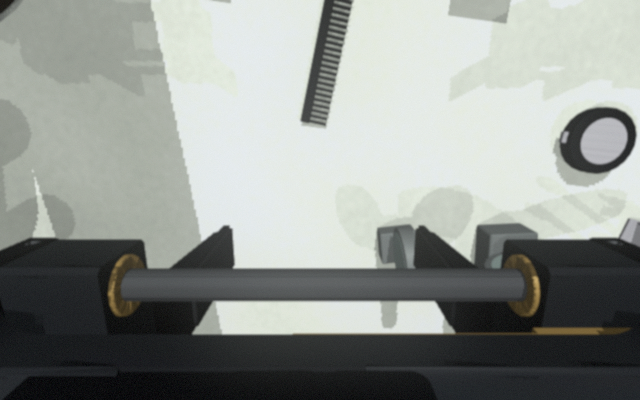

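The wrist view shows the small mirror at about (395,245), partly hidden by the gripper. The comb is at (325,60) and the compact at (600,140). I'll shift the hand past the mirror so it sits in the clear upper half.

Request:
{"fn": "jog_arm", "kwargs": {
  "plan": "1 -45 -5 20 0;1 -45 -5 20 0;1 -45 -5 20 0;1 0 0 0 0;1 0 0 0 0"
}}

```text
clock: 3.65
eef_pos: [0.4259, -0.3543, 0.3441]
orientation: [-179.9, -0.1, 97.6]
ft_force: [-0.1, 0.8, 0.1]
opening: 1.002
gripper_force: 0.0
```

```bash
python3 - <<'E'
from h import *
im,K,W,c=cam('wrist'); np.savez('pics/w2.npz',im=im,K=K,W=W); s=ctrl.state();print(s['eef_pos'],s['orientation'],s['clock'],W[:3,3]); p=proj(K,W,[.512,-.288,.05]); print(p)
u,v=p.astype(int); x0=max(0,u-120);y0=max(0,v-120);print(x0,y0)
cr=im[y0:y0+200,x0:x0+240]; save(cv2.convertScaleAbs(cv2.resize(cr,None,fx=3,fy=3,interpolation=2),alpha=1.3),'w2.png')
E
```

```text
[ 0.42590285 -0.35374294  0.34474483] [-1.79980761e+02 -5.31718043e-02  9.76339428e+01] 3.7 [ 0.41753383 -0.28750517  0.32320513]
[444.21232856 130.93971825]
324 10
```

View pics/w2.png

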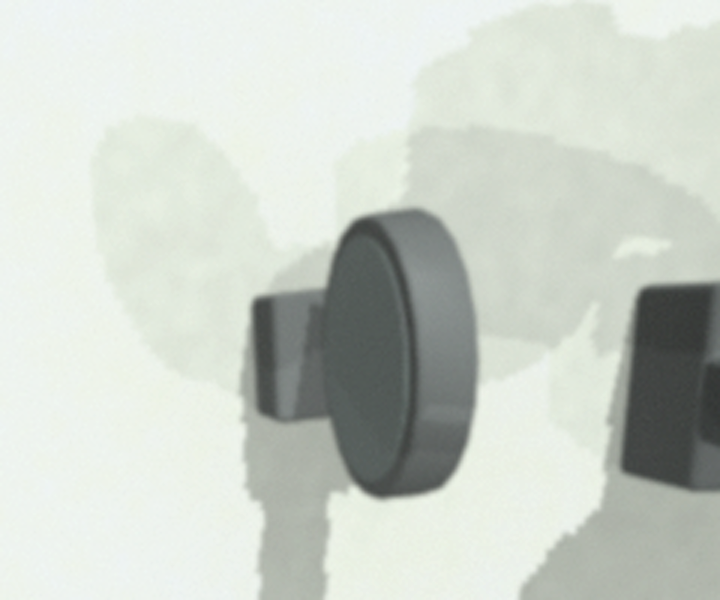

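The small mirror's glass (inset disc, crop centre (367,357)) faces -x, towards the robot, so no flip is needed. The foot's top front edge runs from (272,296) to (287,421) in the crop.

```bash
python3 - <<'E'
from h import *
d=np.load('pics/w2.npz'); K,W=d['K'],d['W']; f=lambda u,v,z: onz(K,W,324+u/3,10+v/3,z)
a=f(272,296,.026); b=f(287,421,.026); g=f(367,357,.061); e=a-b; yaw=np.arctan2(-e[0],e[1]); print(a,b,np.linalg.norm(e),'yaw',np.degrees(yaw),'glass',g)
R=np.array([np.cos(yaw),np.sin(yaw)]); print('centre from edge',(a+b)[:2]/2+R*.02,'from glass',g[:2]+R*.007)
E
```

```text
[ 0.49200187 -0.27339863  0.026     ] [ 0.50294119 -0.3067929   0.026     ] 0.03514037870188379 yaw 18.13778500317442 glass [ 0.50945899 -0.28638241  0.061     ]
centre from edge [ 0.51647774 -0.2838697 ] from glass [ 0.51611116 -0.28420329]
```

Request:
{"fn": "jog_arm", "kwargs": {
  "plan": "1 0 0 0 -0.08;1 0 0 0 -0.085;1 14 36 0 0;1 14 36 0 0;1 13 35 0 0;1 0 0 0 0;1 0 0 0 0"
}}

```text
clock: 4.4
eef_pos: [0.5163, -0.2824, 0.3455]
orientation: [180.0, 0.0, 107.2]
ft_force: [-0.5, 0.3, 0.0]
opening: 1.002
gripper_force: 0.0
```

```bash
python3 - <<'E'
from h import *
T=tcp(); im,K,W,c=cam('wrist'); np.savez('pics/w3.npz',im=im,K=K,W=W); s=ctrl.state(); print(s['eef_pos'],s['orientation'])
print('err in tool mm',1000*T[:3,:3].T@(np.array([.5163,-.284,0])-T[:3,3])); print(proj(K,W,[.5163,-.284,.096]))
E
```

```text
[ 0.51571316 -0.2832716   0.34541636] [1.79982461e+02 2.34500434e-02 1.07139940e+02]
err in tool mm [ -1.369335    -0.61031672 345.52029539]
[322.09819611 215.72620424]
```

Request:
{"fn": "jog_arm", "kwargs": {
  "plan": "1 0 0 30 0;1 0 0 30 0;1 0 0 32 0;1 0 0 0 0;-1 0 0 0 0;-1 0 0 0 0;-1 0 0 0 0;-1 0 0 0 0"
}}

```text
clock: 5.25
eef_pos: [0.5159, -0.2847, 0.2539]
orientation: [179.9, 0.1, 107.0]
ft_force: [-0.3, 0.5, -0.1]
opening: 0.723
gripper_force: 0.0
```

Request:
{"fn": "jog_arm", "kwargs": {
  "plan": "-1 0 0 0 0;-1 0 0 0 0;-1 0 0 0 0;-1 0 0 0 0"
}}

```text
clock: 5.65
eef_pos: [0.5158, -0.2847, 0.2527]
orientation: [180.0, -0.0, 107.0]
ft_force: [0.5, -0.6, 0.4]
opening: 0.383
gripper_force: 0.0
```

Request:
{"fn": "jog_arm", "kwargs": {
  "plan": "-1 0 0 0 0;-1 0 0 0 0;-1 0 0 0 0;-1 0 0 0 0;-1 0 0 0 0;-1 0 0 0 0"
}}

```text
clock: 6.25
eef_pos: [0.5158, -0.2847, 0.2526]
orientation: [-180.0, -0.0, 107.0]
ft_force: [-1.2, 0.1, -1.2]
opening: 0.147
gripper_force: 30.0
```

Request:
{"fn": "jog_arm", "kwargs": {
  "plan": "-1 0 0 -25 0;-1 0 0 -40 0;-1 0 0 -20 0.148;-1 0 0 0 0.148;-1 42 4 0 0;-1 42 4 0 0;-1 42 4 0 0;-1 39 2 0 0"
}}

```text
clock: 7.05
eef_pos: [0.5295, -0.118, 0.3376]
orientation: [-180.0, -0.0, 90.0]
ft_force: [0.6, -0.6, -3.3]
opening: 0.148
gripper_force: 30.0
```

Request:
{"fn": "jog_arm", "kwargs": {
  "plan": "-1 0 0 0 0;-1 0 0 0 0"
}}

```text
clock: 7.25
eef_pos: [0.5298, -0.1189, 0.3377]
orientation: [180.0, 0.0, 90.2]
ft_force: [-0.2, -0.8, -2.7]
opening: 0.146
gripper_force: 30.0
```

```bash
python3 - <<'E'
from h import *
im,K,W,c=cam('wrist'); np.savez('pics/w4.npz',im=im,K=K,W=W); s=ctrl.state(); print(s['eef_pos'],s['orientation'],s['ft_force'])
x0,y0=200,20
print([proj(K,W,p).round(0) for p in ([.551,.0127,0],[.571,.0147,.022],[.551,-.005,.022],[.551,.138,.083])])
save(cv2.convertScaleAbs(cv2.resize(im[0:240,200:500],None,fx=2.5,fy=2.5,interpolation=2),alpha=1.2),'w4.png')
E
```

```text
[ 0.52974944 -0.11976929  0.33768952] [1.79993318e+02 6.06132674e-03 9.00944342e+01] [ 0.21850023 -0.32707736 -2.1608084 ]
[array([348.,  35.]), array([376.,  26.]), array([350.,  53.]), array([ 364., -259.])]
```

View pics/w4.png

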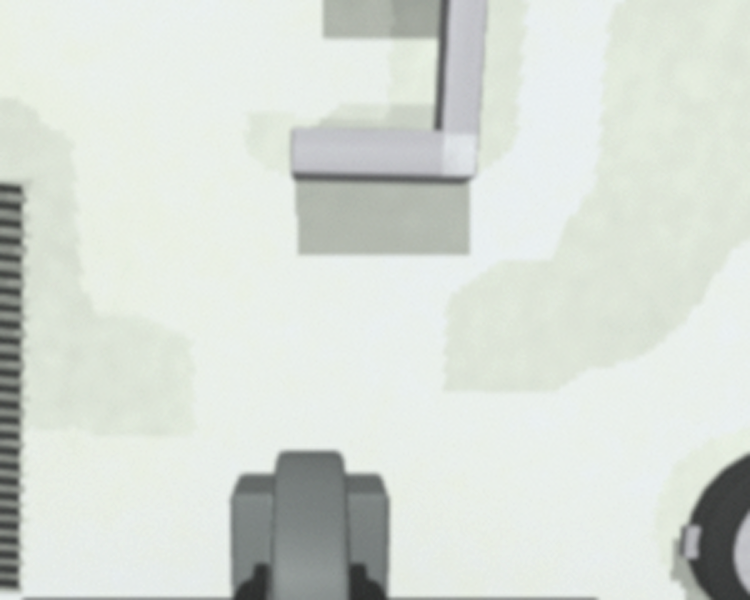

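The held mirror hangs square at the bottom (310,480). The fixed jaw's inner top edge runs from (292,128) to (440,131), and the stop's face top edge from (445,0) to (441,130).

```bash
python3 - <<'E'
from h import *
d=np.load('pics/w4.npz'); K,W=d['K'],d['W']; f=lambda u,v,z=.022: onz(K,W,200+u/2.5,v/2.5,z)
a,b,c,e,g=f(292,128),f(440,131),f(445,0),f(441,130),f(472,178); print(a,b,'yawjaw',np.degrees(np.arctan2(b[1]-a[1],b[0]-a[0]))); print(c,e,'yawstop',np.degrees(np.arctan2(-(c-e)[0],(c-e)[1])),'outer corner',g)
# held mirror foot front(+y side) top edge corners, depth by known width 40
for u,v in((232,495),(388,495)): print(f(u,v,.3377-.253+.026))
E
```

```text
[ 0.52483359 -0.00360347  0.022     ] [ 0.57194318 -0.00441928  0.022     ] yawjaw -0.9921074573098783
[0.57204025 0.03313083 0.022     ] [ 0.57225005 -0.0041224   0.022     ] yawstop 0.32267590803531 outer corner [ 0.58279905 -0.01851117  0.022     ]
[ 0.51141366 -0.10206075  0.1107    ]
[ 0.54978868 -0.10200601  0.1107    ]
```

Request:
{"fn": "jog_arm", "kwargs": {
  "plan": "-1 46 5 0 0;-1 46 5 0 0;-1 47 5 0 0;-1 0 0 0 0;-1 0 0 25 0;-1 0 0 25 0;-1 0 0 0 0;-1 0 0 0 0"
}}

```text
clock: 8.1
eef_pos: [0.5449, 0.0183, 0.2879]
orientation: [-180.0, -0.0, 90.0]
ft_force: [-0.1, 0.3, -1.8]
opening: 0.149
gripper_force: 30.0
```

Request:
{"fn": "jog_arm", "kwargs": {
  "plan": "-1 1 0 12 0;-1 0 0 10 0;-1 0 0 7 0;-1 0 0 4 0;-1 0 0 1 0;-1 0 0 0 0;-1 0 0 0 0"
}}

```text
clock: 8.8
eef_pos: [0.5446, 0.0204, 0.254]
orientation: [180.0, -0.0, 90.1]
ft_force: [-0.8, -0.3, -3.3]
opening: 0.148
gripper_force: 30.0
```

Request:
{"fn": "jog_arm", "kwargs": {
  "plan": "-1 0 2 0 0;-1 0 1.5 0 0;-1 0 1 0 0;-1 0 0 0 0;-1 0 0 0 0"
}}

```text
clock: 9.3
eef_pos: [0.549, 0.0204, 0.2537]
orientation: [-180.0, -0.0, 90.1]
ft_force: [-0.2, 0.5, -3.2]
opening: 0.149
gripper_force: 30.0
```

Request:
{"fn": "jog_arm", "kwargs": {
  "plan": "-1 0 0.7 0.5 0;-1 0 0.7 0 0;-1 0 0 0 0;-1 0 0 0 0"
}}

```text
clock: 9.7
eef_pos: [0.5504, 0.0204, 0.2532]
orientation: [-180.0, -0.0, 90.1]
ft_force: [0.6, 0.8, -2.9]
opening: 0.143
gripper_force: 30.0
```

Request:
{"fn": "jog_arm", "kwargs": {
  "plan": "-1 0 0.5 0 0;-1 0 0.5 0 0;-1 0 0 0 0;-1 0 0 0 0"
}}

```text
clock: 10.1
eef_pos: [0.5514, 0.0204, 0.2532]
orientation: [180.0, -0.0, 90.1]
ft_force: [-0.8, -1.0, -2.6]
opening: 0.149
gripper_force: 30.0
```

Request:
{"fn": "jog_arm", "kwargs": {
  "plan": "-1 0 0.4 0 0;-1 0 0 0 0;-1 0 0 0 0"
}}

```text
clock: 10.4
eef_pos: [0.5518, 0.0204, 0.2532]
orientation: [-180.0, -0.0, 90.1]
ft_force: [-1.3, 0.6, -2.1]
opening: 0.144
gripper_force: 30.0
```

Request:
{"fn": "jog_arm", "kwargs": {
  "plan": "-1 0 0.4 0 0;-1 0 0 0 0;-1 0 0 0 0"
}}

```text
clock: 10.7
eef_pos: [0.552, 0.0204, 0.2532]
orientation: [-179.9, -0.0, 90.1]
ft_force: [-4.2, 0.2, -0.8]
opening: 0.143
gripper_force: 30.0
```

Request:
{"fn": "jog_arm", "kwargs": {
  "plan": "-1 0 0.4 0 0;-1 0 0 0 0;-1 0 0 0 0"
}}

```text
clock: 11.0
eef_pos: [0.5522, 0.0204, 0.2531]
orientation: [-179.9, -0.0, 90.1]
ft_force: [-5.3, 0.3, 0.8]
opening: 0.144
gripper_force: 30.0
```

Request:
{"fn": "jog_arm", "kwargs": {
  "plan": "-1 0 0 0.4 0;-1 0 0 0.3 0;-1 0 0 0 0;-1 0 0 0 0"
}}

```text
clock: 11.4
eef_pos: [0.5522, 0.0204, 0.2526]
orientation: [-179.9, -0.0, 90.1]
ft_force: [-6.0, -0.8, 2.3]
opening: 0.145
gripper_force: 30.0
```

Request:
{"fn": "jog_arm", "kwargs": {
  "plan": "-0.6 0 0 0 0;-0.5 0 0 0 0;-0.3 0 0 0 0;-0.2 0 0 0 0;0 0 0 0 0;0 0 0 0 0;0 0 0 0 0;0 0 0 0 0"
}}

```text
clock: 12.2
eef_pos: [0.5526, 0.0204, 0.2525]
orientation: [180.0, -0.0, 90.1]
ft_force: [0.4, 0.7, -0.1]
opening: 0.496
gripper_force: 0.0
```

Request:
{"fn": "jog_arm", "kwargs": {
  "plan": "0 0 0 -25 0;0 0 0 -40 0;0 0 0 -40 0;0 0 0 0 0;0 0 0 0 0"
}}

```text
clock: 12.7
eef_pos: [0.5524, 0.0204, 0.358]
orientation: [179.9, 0.0, 90.1]
ft_force: [0.0, 1.0, -1.0]
opening: 0.5
gripper_force: 0.0
```

Request:
{"fn": "jog_arm", "kwargs": {
  "plan": "0 0 0 0 -0.15;0 0 0 0 -0.15;0 0 0 0 -0.15;0 0 0 0 -0.15;0 0 0 0 -0.15;0 0 0 0 -0.15;0 0 0 0 -0.15;0 0 0 0 -0.15"
}}

```text
clock: 13.5
eef_pos: [0.5525, 0.0203, 0.3558]
orientation: [-180.0, -0.2, 159.2]
ft_force: [-0.1, -0.2, 0.5]
opening: 0.497
gripper_force: 0.0
```

Request:
{"fn": "jog_arm", "kwargs": {
  "plan": "0 0 0 0 -0.15;0 0 0 0 -0.15;0 0 0 0 -0.07;0 -35 30 0 0;0 -35 30 0 0;0 -35 20 0 0;0 0 0 0 0;0 0 0 0 0"
}}

```text
clock: 14.3
eef_pos: [0.6576, 0.1008, 0.3551]
orientation: [-180.0, -0.2, -179.9]
ft_force: [-0.7, -0.3, -0.7]
opening: 0.5
gripper_force: 0.0
```

```bash
python3 - <<'E'
from h import *
im,K,W,c=cam('wrist'); np.savez('pics/w5.npz',im=im,K=K,W=W); s=ctrl.state(); print(s['eef_pos'],s['orientation'],s['ft_force'],s['torque'],s['joint_pos'])
print([proj(K,W,p).round(0) for p in ([.552,.014,0],[.572,.014,.022],[.552,-.004,.022],[.552,.139,.083])])
save(cv2.convertScaleAbs(im[:300],alpha=1.2),'w5.png')
E
```

```text
[0.65719102 0.10027241 0.35569947] [-1.79990700e+02 -1.76974839e-01 -1.79974742e+02] [-0.33062122  0.00401554 -0.330553  ] [-0.00710463  0.03807928  0.02787225] [ 2.98618350e+00  3.41078111e+01  8.62821420e+01 -1.68581140e-04
  5.97872659e+01 -8.70390039e+01]
[array([229.,  71.]), array([224.,  93.]), array([201.,  68.]), array([380.,  56.])]
```

View pics/w5.png

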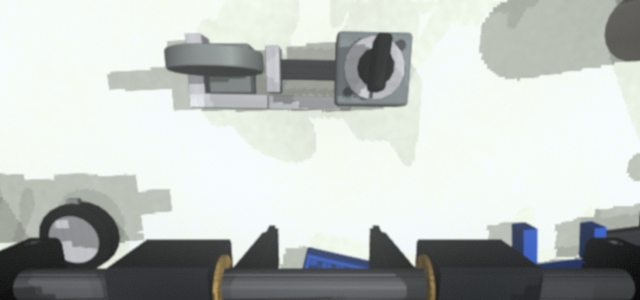

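The mirror stands upright in the clamp, its head seen at (214,60), and the knob wing is near (382,55). I'll zoom in on the knob to get the wing's angle and the spindle mark.

```bash
python3 - <<'E'
from h import *
d=np.load('pics/w5.npz'); im=d['im']
save(cv2.convertScaleAbs(cv2.resize(im[20:115,150:420],None,fx=2.9,fy=2.9,interpolation=2),alpha=1.6),'w5c.png')
E
```

```text
(no output)
```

View pics/w5c.png

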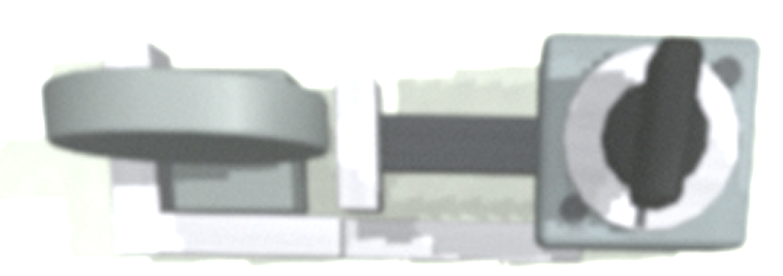

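The foot sits against the stop bar, the jaw is open at (360,145), and the knob is on the right. The wing runs from about (682,45) to (660,180), and the dark rim mark is at (640,215) in the crop.

```bash
python3 - <<'E'
from h import *
d=np.load('pics/w5.npz'); K,W=d['K'],d['W']; f=lambda u,v,z: onz(K,W,150+u/2.9,20+v/2.9,z)[:2]
h=[f(*p,.042) for p in((545,38),(757,42),(748,247),(538,243))]; c=np.mean(h,0); print('housing',c)
sp=f(652,137,.047); m=f(640,215,.047); print('spindle c',sp,'mark',m,np.degrees(np.arctan2(*(m-sp)[::-1])),np.degrees(np.arctan2(*(m-c)[::-1])))
a=f(682,42,.083);
for z,b in((.083,(662,178)),(.083,(660,185))): b=f(*b,z); print(a,b,(a+b)/2,np.linalg.norm(a-b),np.degrees(np.arctan2(*(b-a)[::-1])))
print('jaw face top corners',f(340,80,.021),f(342,208,.021),'foot top +y side',f(305,170,.026),f(303,212,.026))
E
```

```text
housing [0.55579135 0.13977179]
spindle c [0.55438389 0.14039749] mark [0.57457059 0.13780588] -7.315707193062698 -5.976239439526372
[0.53823277 0.1416114 ] [0.56812354 0.13810397] [0.55317816 0.13985768] 0.03009584820323833 -6.692574085789767
[0.53823277 0.1416114 ] [0.5697119  0.13768569] [0.55397234 0.13964855] 0.03172296466745729 -7.108560876746238
jaw face top corners [0.53545348 0.05267017] [0.5710758  0.05186712] foot top +y side [0.5607634  0.04224149] [0.5725104  0.04109073]
```

Request:
{"fn": "jog_arm", "kwargs": {
  "plan": "0 35 13 0 0;0 35 13 0 0;0 35 13 0 0;0 0 0 0 0.11;0 0 0 40 0;0 0 0 30 0;0 0 0 0 0;0 0 0 0 0"
}}

```text
clock: 15.15
eef_pos: [0.5524, 0.1389, 0.2879]
orientation: [-180.0, -0.1, 173.7]
ft_force: [-0.2, 0.4, 0.3]
opening: 0.497
gripper_force: 0.0
```

Request:
{"fn": "jog_arm", "kwargs": {
  "plan": "0 0 0 25 0;0 0 0 18 0;0 0 0 0 0;-1 0 0 0 0;-1 0 0 0 0;-1 0 0 0 0;-1 0 0 0 0;-1 0 0 0 0"
}}

```text
clock: 15.95
eef_pos: [0.5528, 0.14, 0.2458]
orientation: [179.9, 0.1, 173.7]
ft_force: [0.4, 6.2, 4.3]
opening: 0.273
gripper_force: 30.0
```

Request:
{"fn": "jog_arm", "kwargs": {
  "plan": "-1 0 0 0 0;-1 0 0 0 0;-1 0 0 0 0;-1 0 0 0 0"
}}

```text
clock: 16.35
eef_pos: [0.5528, 0.14, 0.2458]
orientation: [179.9, 0.1, 173.7]
ft_force: [-0.6, 6.0, 5.0]
opening: 0.272
gripper_force: 30.0
```

```bash
python3 -c "
from h import *
s=ctrl.state();print(s['eef_pos'],s['orientation'],s['ft_force'],s['torque'],s['joint_pos'],s['opening'],s['gripper_force'])"
```

```text
[0.55284707 0.14002328 0.24581666] [1.79909512e+02 1.35565804e-01 1.73702160e+02] [-0.63310218  6.0255822   4.99933864] [1.18746861 0.06932489 0.03377035] [ 7.56932284e+00  3.55468976e+01  1.05460961e+02  8.82737880e-02
  3.88388722e+01 -7.62016279e+01] 0.27210241892763787 30.002572238445282
```

The fingers stopped 26 mm apart, so the tips are on the round hub below the wing. I'll open, rise about 6 mm and grip the wing itself.

Request:
{"fn": "jog_arm", "kwargs": {
  "plan": "0 0 0 0 0;0 0 0 0 0;0 0 0 0 0;0 0 0 -6 0;0 0 0 0 0;-1 0 0 0 0;-1 0 0 0 0;-1 0 0 0 0"
}}

```text
clock: 17.15
eef_pos: [0.5526, 0.1394, 0.2504]
orientation: [180.0, -0.0, 173.7]
ft_force: [-0.1, -0.4, 0.2]
opening: 0.302
gripper_force: 0.0
```

Request:
{"fn": "jog_arm", "kwargs": {
  "plan": "-1 0 0 0 0;-1 0 0 0 0;-1 0 0 0 0;-1 0 0 0 0;-1 0 0 0 0;-1 0 0 0 0"
}}

```text
clock: 17.75
eef_pos: [0.5526, 0.1401, 0.2505]
orientation: [179.9, 0.0, 173.7]
ft_force: [-0.1, 7.2, -0.6]
opening: 0.112
gripper_force: 30.0
```

```bash
python3 -c "
from h import *
s=ctrl.state();print(s['eef_pos'],s['orientation'],s['ft_force'],s['torque'],s['opening']*95,s['gripper_force'])"
```

```text
[0.55260369 0.14008757 0.25054206] [1.79928165e+02 2.13259587e-02 1.73699120e+02] [-0.06466705  7.18671608 -0.6311382 ] [ 1.36393887 -0.05856156 -0.04323108] 10.611703929924294 29.95101660490036
```

Request:
{"fn": "jog_arm", "kwargs": {
  "plan": "-1 0 0.9 0 0;-1 0 0 0 0.1;-1 0 0 0 0.1;-1 0 0 0 0.1;-1 0 0 0 0.1;-1 0 0 0 0.1;-1 0 0 0 0.1;-1 0 0 0 0"
}}

```text
clock: 18.55
eef_pos: [0.5528, 0.1409, 0.2505]
orientation: [179.9, -0.0, 139.1]
ft_force: [0.8, 7.5, -1.6]
opening: 0.116
gripper_force: 30.0
```

```bash
cat > st.py <<'E'
from h import *
s=ctrl.state();T=tcp(s)[:3,:3];print(s['eef_pos'].round(4),s['orientation'].round(2),'Ftool',(T.T@s['ft_force']).round(1),'Tz',s['torque'].round(3),round(s['opening']*95,1))
E
python3 st.py
```

```text
[0.5528 0.1409 0.2505] [179.92  -0.   139.13] Ftool [4.3 6.2 1.6] Tz [ 1.284 -0.126 -0.087] 11.0
```

Request:
{"fn": "jog_arm", "kwargs": {
  "plan": "-1 0.7 0.8 0 0;-1 0 0 0 0;-1 0 0 0 0"
}}

```text
clock: 18.85
eef_pos: [0.5528, 0.1412, 0.2505]
orientation: [180.0, 0.0, 139.3]
ft_force: [1.8, -0.1, -1.6]
opening: 0.116
gripper_force: 30.0
```

```bash
python3 st.py
```

```text
[0.5528 0.1412 0.2505] [1.7998e+02 2.0000e-02 1.3933e+02] Ftool [-1.4  1.1  1.6] Tz [-0.084 -0.409 -0.132] 11.0
```

Request:
{"fn": "jog_arm", "kwargs": {
  "plan": "-1 0 0 0 0.1;-1 0 0 0 0.1;-1 0 0 0 0.1;-1 0 0 0 0.1;-1 0 0 0 0.1;-1 0 0 0 0"
}}

```text
clock: 19.45
eef_pos: [0.5531, 0.1415, 0.2506]
orientation: [179.9, 0.0, 110.5]
ft_force: [5.4, 2.1, -3.9]
opening: 0.115
gripper_force: 30.0
```

```bash
python3 st.py; python3 - <<'E'
from h import *
im,K,W,c=cam('top'); np.savez('pics/top2.npz',im=im,K=K,W=W)
E
```

```text
[0.5531 0.1415 0.2506] [179.9    0.   110.49] Ftool [0.1 5.8 3.9] Tz [ 0.356 -0.813 -0.13 ] 10.9
```

Request:
{"fn": "jog_arm", "kwargs": {
  "plan": "-1 0 0.7 0 0.1;-1 0 0 0 0.1;-1 0 0 0 0"
}}

```text
clock: 19.8
eef_pos: [0.5536, 0.1416, 0.2505]
orientation: [179.9, -0.0, 99.1]
ft_force: [3.8, 0.8, -2.8]
opening: 0.115
gripper_force: 30.0
```

```bash
python3 st.py
```

```text
[0.5536 0.1416 0.2505] [ 1.7994e+02 -1.0000e-02  9.9140e+01] Ftool [0.2 3.8 2.8] Tz [ 0.123 -0.587 -0.111] 11.0
```

Request:
{"fn": "jog_arm", "kwargs": {
  "plan": "-1 0 0 0 0.1;-1 0 0 0 0.05;-1 0 0 0 0"
}}

```text
clock: 20.1
eef_pos: [0.5537, 0.1416, 0.2506]
orientation: [179.9, -0.0, 90.7]
ft_force: [6.3, 2.5, -4.0]
opening: 0.116
gripper_force: 30.0
```

```bash
python3 st.py
```

```text
[0.5537 0.1416 0.2506] [ 1.7992e+02 -2.0000e-02  9.0730e+01] Ftool [2.4 6.3 4. ] Tz [ 0.275 -0.837 -0.085] 11.0
```

Request:
{"fn": "jog_arm", "kwargs": {
  "plan": "-1 0 0.7 0 0;-1 0 0 0 0.1"
}}

```text
clock: 20.3
eef_pos: [0.5541, 0.1417, 0.2506]
orientation: [180.0, -0.0, 85.0]
ft_force: [4.5, 3.0, -2.6]
opening: 0.116
gripper_force: 30.0
```

```bash
python3 st.py
```

```text
[0.5541 0.1417 0.2506] [ 1.800e+02 -1.000e-02  8.503e+01] Ftool [3.4 4.2 2.7] Tz [ 0.342 -0.503  0.282] 11.0
```

Request:
{"fn": "jog_arm", "kwargs": {
  "plan": "-1 0 0 0 0.1;-1 0 0 0 0"
}}

```text
clock: 20.5
eef_pos: [0.5542, 0.1416, 0.2506]
orientation: [180.0, -0.0, 79.2]
ft_force: [3.2, 2.4, -3.3]
opening: 0.116
gripper_force: 30.0
```

```bash
python3 st.py; python3 - <<'E'
from h import *
o=[]
for n,p in(('top',[.552,.05,.04]),('scene',[.552,.06,.03])):
    im,K,W,c=cam(n); u,v=proj(K,W,p).astype(int); print(n,u,v)
    o.append(cv2.resize(im[v-30:v+30,u-40:u+40],(400,300),interpolation=2))
save(cv2.convertScaleAbs(np.hstack(o),alpha=1.5),'chk.png')
E
```

```text
[0.5542 0.1416 0.2506] [ 1.7998e+02 -2.0000e-02  7.9200e+01] Ftool [3.  2.7 3.3] Tz [ 0.315 -0.566 -0.099] 11.0
top 307 209
scene 313 211
```

View pics/chk.png

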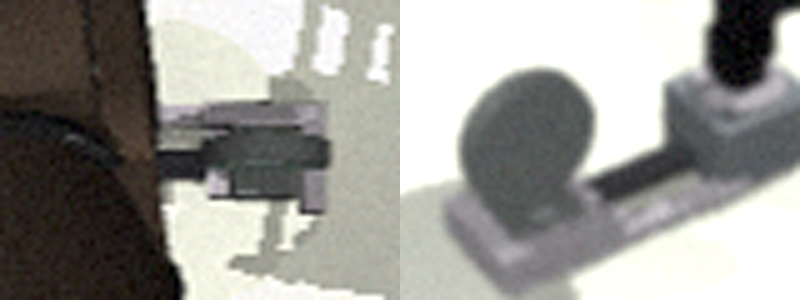

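The jaw has reached the foot, which lies between it and the fixed jaw. I've turned 1.65 rad, so from here I'll go in small steps and read the torque while moving.

Request:
{"fn": "jog_arm", "kwargs": {
  "plan": "-1 0 0 0 0.08"
}}

```text
clock: 20.7
eef_pos: [0.5542, 0.1416, 0.2506]
orientation: [180.0, -0.0, 74.8]
ft_force: [5.3, 2.0, -2.7]
opening: 0.113
gripper_force: 30.0
```

```bash
python3 st.py
```

```text
[0.5542 0.1416 0.2506] [ 1.7997e+02 -2.0000e-02  7.4790e+01] Ftool [3.3 4.6 2.7] Tz [ 0.415 -0.766  0.222] 10.7
```

Request:
{"fn": "jog_arm", "kwargs": {
  "plan": "-1 0 0 0 0.08"
}}

```text
clock: 20.8
eef_pos: [0.5542, 0.1416, 0.2505]
orientation: [180.0, -0.0, 70.1]
ft_force: [4.7, 1.7, -3.7]
opening: 0.113
gripper_force: 30.0
```

```bash
python3 st.py
```

```text
[0.5542 0.1416 0.2505] [ 1.7996e+02 -2.0000e-02  7.0060e+01] Ftool [3.2 3.9 3.7] Tz [ 0.324 -0.857  0.245] 10.7
```

Request:
{"fn": "jog_arm", "kwargs": {
  "plan": "-1 0 0 0 0.08"
}}

```text
clock: 20.9
eef_pos: [0.5543, 0.1416, 0.2506]
orientation: [179.9, -0.0, 65.5]
ft_force: [5.9, 2.3, -4.4]
opening: 0.112
gripper_force: 30.0
```

```bash
python3 st.py
```

```text
[0.5543 0.1416 0.2506] [ 1.7995e+02 -3.0000e-02  6.5470e+01] Ftool [4.5 4.4 4.4] Tz [ 0.271 -0.897  0.273] 10.7
```

Request:
{"fn": "jog_arm", "kwargs": {
  "plan": "-1 0 0 0 0.08"
}}

```text
clock: 21.0
eef_pos: [0.5543, 0.1416, 0.2506]
orientation: [179.9, -0.0, 60.9]
ft_force: [5.6, 1.5, -3.0]
opening: 0.113
gripper_force: 30.0
```

```bash
python3 st.py
```

```text
[0.5543 0.1416 0.2506] [ 1.7994e+02 -3.0000e-02  6.0890e+01] Ftool [4.  4.2 3. ] Tz [ 0.249 -0.971  0.298] 10.7
```

Request:
{"fn": "jog_arm", "kwargs": {
  "plan": "-1 0 0 0 0.08"
}}

```text
clock: 21.1
eef_pos: [0.5544, 0.1415, 0.2506]
orientation: [179.9, -0.0, 56.3]
ft_force: [5.5, 0.9, -4.9]
opening: 0.112
gripper_force: 30.0
```

```bash
python3 st.py
```

```text
[0.5544 0.1415 0.2506] [ 1.7993e+02 -4.0000e-02  5.6320e+01] Ftool [3.8 4.1 4.9] Tz [ 0.144 -1.058  0.371] 10.6
```

Request:
{"fn": "jog_arm", "kwargs": {
  "plan": "-1 0 0 0 0.08"
}}

```text
clock: 21.2
eef_pos: [0.5545, 0.1415, 0.2506]
orientation: [179.9, -0.1, 51.7]
ft_force: [6.3, 1.0, -4.0]
opening: 0.112
gripper_force: 30.0
```

```bash
python3 st.py
```

```text
[0.5545 0.1415 0.2506] [ 1.7993e+02 -5.0000e-02  5.1740e+01] Ftool [4.7 4.4 4. ] Tz [ 0.    -1.163  0.249] 10.7
```

Request:
{"fn": "jog_arm", "kwargs": {
  "plan": "-1 0 0 0 0.08"
}}

```text
clock: 21.3
eef_pos: [0.5545, 0.1414, 0.2506]
orientation: [179.9, -0.1, 47.1]
ft_force: [7.0, 0.3, -4.9]
opening: 0.115
gripper_force: 30.0
```

```bash
python3 st.py
```

```text
[0.5545 0.1414 0.2506] [ 1.7992e+02 -6.0000e-02  4.7130e+01] Ftool [4.9 5.  4.9] Tz [-0.085 -1.196  0.067] 10.9
```

Request:
{"fn": "jog_arm", "kwargs": {
  "plan": "-1 0 0 0 0.08"
}}

```text
clock: 21.4
eef_pos: [0.5545, 0.1414, 0.2506]
orientation: [179.9, -0.1, 42.5]
ft_force: [7.1, -0.7, -4.6]
opening: 0.115
gripper_force: 30.0
```

```bash
python3 st.py
```

```text
[0.5545 0.1414 0.2506] [ 1.7993e+02 -7.0000e-02  4.2530e+01] Ftool [4.8 5.4 4.6] Tz [-0.238 -1.208  0.093] 11.0
```

The torque peaked at 0.37 and has dropped to about zero, so the slip is near 0.35 rad. A little more reaches the click detent, then I hold and let go.

Request:
{"fn": "jog_arm", "kwargs": {
  "plan": "-1 0 0 0 0.07;-1 0 0 0 0;-1 0 0 0 0;-1 0 0 0 0"
}}

```text
clock: 21.8
eef_pos: [0.5546, 0.1413, 0.2506]
orientation: [179.9, -0.1, 38.7]
ft_force: [7.1, -0.8, -4.7]
opening: 0.113
gripper_force: 30.0
```

```bash
python3 st.py
```

```text
[0.5546 0.1413 0.2506] [ 1.7993e+02 -9.0000e-02  3.8690e+01] Ftool [5.  5.  4.8] Tz [-0.143 -1.211 -0.055] 10.7
```

Request:
{"fn": "jog_arm", "kwargs": {
  "plan": "-0.6 0 0 0 0;-0.4 0 0 0 0;-0.2 0 0 0 0;0 0 0 0 0;0 0 0 0 0;0 0 0 0 0;0 0 0 0 0;0 0 0 0 0"
}}

```text
clock: 22.6
eef_pos: [0.554, 0.1416, 0.2505]
orientation: [-180.0, 0.0, 38.5]
ft_force: [-0.6, -0.6, 0.0]
opening: 0.503
gripper_force: 0.0
```

Request:
{"fn": "jog_arm", "kwargs": {
  "plan": "0 0 0 -30 0;0 0 0 -40 0;0 0 0 -40 0;0 0 0 0 0;0 0 0 0 0"
}}

```text
clock: 23.1
eef_pos: [0.5538, 0.1416, 0.3611]
orientation: [180.0, -0.1, 38.5]
ft_force: [0.4, -0.3, -0.4]
opening: 0.5
gripper_force: 0.0
```

Request:
{"fn": "jog_arm", "kwargs": {
  "plan": "0 -40 0 0 0;0 -40 0 0 0;0 -35 0 0 0;0 0 0 0 0;0 0 0 0 0"
}}

```text
clock: 23.6
eef_pos: [0.464, 0.0697, 0.3598]
orientation: [-180.0, 0.0, 38.4]
ft_force: [-0.4, 0.2, 0.9]
opening: 0.499
gripper_force: 0.0
```

```bash
python3 - <<'E'
from h import *
im,K,W,c=cam('wrist'); np.savez('pics/w6.npz',im=im,K=K,W=W)
p=[proj(K,W,q) for q in ([.553,.014,.05],[.553,.14,.083],[.553,.14,.047])]; print(p)
x0=int(min(q[0] for q in p))-60; x0=max(x0,0); y0=max(0,int(min(q[1] for q in p))-60); cr=im[y0:y0+190,x0:x0+260]; print(x0,y0)
save(cv2.convertScaleAbs(cv2.resize(cr,None,fx=3,fy=3,interpolation=2),alpha=1.5),'w6.png')
E
```

```text
[array([441.47490831, 153.644722  ]), array([323.06540757,  45.06657389]), array([323.12796794,  53.81775582])]
263 0
```

View pics/w6.png

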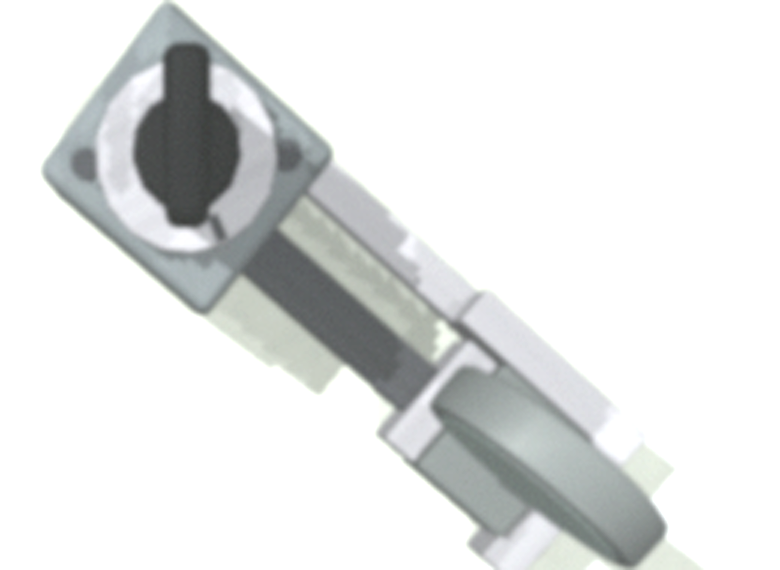

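The foot is held between the jaw at (430,400) and the fixed jaw at (515,540). The rim mark at (217,228) trails the wing by about 22° (0.39 rad), which is one click. I'm handing it in.

```bash
python3 -c "
from h import *
print(ctrl.close_job())"
```

```text
the job is handed in; nothing more can be done
None
```

The job is handed in: the small mirror stands in the grey clamp against the back stop, glass to the open side, and the jaw is closed on its foot with one ratchet click (about 0.39 rad of slip in the last picture); no verdict came back.

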